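# Park the sprung plunger of the drilling jig and unload the drilled blank

## Robot

A 6-joint arm with a two-finger parallel gripper is mounted at the origin on the work surface. World frame = base frame: x ahead of the robot, y to its left, z up, the work surface at z = 0. Lengths are in m, angles in rad, forces in N, time in s.
With the tool pointing down it reaches from about 0.4 to 0.925 m from the base axis. Payload 12.5 kg.
Tool frame: the origin (TCP) lies on the centre line of the jaws, within the pads' length; the fingertips stand robot.nose_length ahead of it and the grasp point (between the pads) lies 11 mm behind it (robot.nose_length is the distance from the TCP to the fingertips, in m); y points along the fingers, z is the direction in which the jaws open and shut, and the axes are right-handed (so a half turn about y gives the same grasp; the last joint's range is limited). The gripper opens to 95 mm and grips with 3 to 60 N. Pads are 20 mm wide; open, the fingers measure 119 mm over their backs; the gripper's body (75 mm by 180 mm) begins 59 mm behind the grasp point.
Start: joints at [-0.106, 0.491, 1.559, -0, 1.092, -0.106], TCP at [0.625, 0, 0.223] pointing down, gripper open.
Joint ranges: [-3.1, 3.1], [-0.84, 2.19], [0.05, 2.79], [-1.13, 4.28], [0.06, 2.93], [-2.69, 2.69]. Speed limits (rad/s): [2.22, 2.22, 2.79, 3.14, 3.14, 3.14].

## Interface

Orientations are given as a unit quaternion [x, y, z, w].
In Python, from bench import telemetry, read_camera, camera_params, robot, finder gives the robot as it stands.
- The arm moves only by the tool apply_moves, never from a script. Its argument "moves" is a list that holds one entry, the list of rows, each a list of 6 numbers: the shift along the tool's x, y, z as a fraction of full scale, then the turn, a rotation vector about the tool's x, y, z as a fraction of full scale. In form: [[[dx, dy, dz, wx, wy, wz], ...]]. A call has 1 to 10 rows; each row shifts and turns the commanded pose from where the row before left it, along the tool's axes as they then stand; what a row does not reach is not made up. Full scale, the value 1, is 0.3 m for a shift and pi rad for a turn. A row lasts 1/10 s, in which the tool goes at most 50 mm and 8.59 degrees, less where a joint would pass 70% of its speed; a pose out of reach is approached as far as the arm can. A call with a number of a shift or a turn outside -1 to 1 is refused whole. A call with a gripper value outside its range is refused whole. "fingers" is the opening, from 0 (shut) to 1 (fully open), set as the call begins (left out, the last holds). The fingers move at their own pace and stop on an object; "squeeze" is the grip in N (left out, the last holds). Time passes only in rows, so rows that do not move let the fingers close. It gives the time, the measured TCP pose, the force and the opening at its end, in the units of the state.
- telemetry.sense(): the state, without advancing time (a new reading comes with each control period).
- read_camera(name): name is "scene" or "side" or "wrist"; returns the picture (384x512x3 uint8, blue, green, red); there is no depth.
- camera_params(name): a dict with "camera_matrix" (3x3 intrinsics, pixels), "rvec" (rotation vector, rad) and "tvec" (3), from world to camera coordinates, as OpenCV has them. Camera axes: x right, y down, z forward; pixel columns grow to the right and rows downward; lengths in m; the calibration is good to about 2 mm. A picture is of the moment at which its call begins: read the wrist's pose just before it. camera_params takes no time and is no camera call; for the wrist camera it gives the pose at the moment of the call.
- robot.sign_off(): hands the job in, once; it reports no verdict.
Trained networks look in the newest picture that a camera, given by its name, has taken for a name from the list of things; names that differ only in an ending like _2 or _b are one class to them, and where a whole thing is asked for, a point or a joint stands for the part that bears it (a point fixed in the world has none). Each returns a list of dicts, best first, with "score" (0 to 1); they miss things now and then, are a little off and sometimes report something else, mostly with a low value. They report only what shows in the picture. A call takes as long as a camera call. They do not tell look-alikes from the thing itself.
- finder.trace(label, camera): "pixels" (384x512 bool, what is visible of it) and "location" ([column, row] in pixels, amid what is visible of it).
The state is a dict: "time_s": time; "joint_positions": joint angles; "qd": joint speeds; "tau": joint torques, N m; "ee_pos": TCP position; "ee_rot": TCP orientation; "force": force on the tool from outside, world axes, zero at the start; "moment": the same for the moment, N m; "gripper_width": opening from 0.0 (shut) to 1.0 (fully open).
Only numpy, scipy, OpenCV 4.12 (cv2) and the standard library are available. Lean on these libraries where they do the work, as an engineer would, in place of code of your own. Each camera call takes 0.05 s, during which the arm holds its last target. There are 200 camera calls.

## Task

The drilled wooden blank is still clamped in the drilling jig. Draw the jig's sprung plunger back by its handle, tip the handle sideways into the holding notch of the slotted steel plate and let it settle there so that the plunger stays back by itself when you let go; then take the blank out of the jig and lay it flat in the wooden tray, on the tray floor beside the finished blank, leaving the plunger parked and the finished blank, the sanding block, the tape roll, the jar and the screwdriver where they are.

Things in the scene. Friction and masses are not known exactly. Their poses are not given: they have to be found in the camera images.
- jig: Drilling jig fixed to the bench: grey laminated board base 370 x 140 x 18 mm (x -180 to 190, y -70 to 70 mm); steel end stop (face at x = -150 mm, top 63 mm above the bench); two aluminium blocks (x 0-20 and 130-150 mm) carry a slotted steel plate. Origin: under the base. x: along the plunger, away from the stop, the way it is drawn back; y: to the notch's side; z up.
- slot (a point): Fixed point of the jig on the plate's top, 98 mm above the bench, on the slot's middle line, at jig x = 35 mm, where the handle's stem stands at travel 0. Axes as the jig's. The plate is 150 x 52 x 6 mm; the handle's 8 mm stem runs in its straight slot, 10 mm wide along x.
- notch_zone (a point): Fixed point of the jig on the plate's top and slot's middle line where the stem stands at travel 39 mm. The mouth of the one J-shaped notch, on the slot's +y side, has its middle within 7 mm of here along x: the plate is bolted on differently each time, so look or feel for it. Outside the mouth the knob goes sideways under 3 mm; in it, about 20 mm.
- pocket_zone (a point): Fixed point of the jig where the stem rests when held, for a mouth at notch_zone (it shifts along x with the mouth): 12 mm towards the end stop from the mouth's middle, 12.5 mm to +y of the slot. The mouth is 14 mm wide along x; the pocket, 9 mm wide in y, runs from it 9 mm towards the end stop behind a 3 mm lip, and the lip holds the stem.
- plunger (a joint): Travel of the steel plunger (20 mm rod, axis 42 mm above the bench) along the jig's +x, in m: about 0.006 while it presses on the blank, 0 with no blank, 0.06 fully drawn. A spring pushes it back: 4.5 N at 0, 150 N/m (about 11 N at 0.045). It snaps back when let go outside the notch.
- lean (a joint): Sideways tip of the handle about the plunger's axis, in rad: 0 upright, positive towards the jig's +y; about 0.22 to 0.25 when it stands in the notch's pocket. A light spring stands it upright again (about 1 N at the knob when upright, 2 N in the notch).
- grip (a point): Centre of the black ball knob, 32 mm in diameter, on top of the handle's stem; 88 mm above the plunger's axis, so 130 mm above the bench and 32 mm above the slotted plate when upright. It moves with the plunger and tips with the handle (radius 88 mm about the plunger's axis). With the plunger at travel q it stands at x = 35 mm + q in the jig frame.
- blank: Drilled hardwood blank, 120 x 45 x 40 mm (long side its x axis), about 150 g, two dark bore holes in its top; starts in the jig lengthwise between end stop and plunger, its sides free. Origin: centre of its underside.
- tray: Shallow wooden tray fixed to the bench, 240 mm (its x) by 190 mm (its y), 30 mm high, walls and floor 8 mm thick. Origin: centre of its underside. The finished blank lies in its -x half; the +x half is free.
- done_blank: The finished blank in the tray, same size and look as the other, its long side about along the tray's y. Origin: centre of its underside.
- sanding_block: Cork sanding block with a wooden grip, 110 x 65 x 40 mm, beside the jig on its -y side. Bystander. Origin: centre of its underside.
- tape_roll: Roll of tape lying flat, 100 mm across, 25 mm high, beside the tray on its +x side. Bystander. Origin: centre of its underside.
- screw_jar: Small jar with a steel lid, 60 mm across, 70 mm high, standing. Bystander. Origin: centre of its underside.
- screwdriver: Screwdriver lying on the bench. Bystander. Origin: on its length, at the underside.
Mind the look-alikes: they are no part of the job. Leave any green, pink or turquoise look-alike of the done_blank alone.

How it is judged:
On the way:
1. the plunger is drawn back and stays in the holding notch with nothing holding the handle, the blank still lying in the jig (value of joint plunger above 0.014 m and value of joint lean above 0.17 rad and distance between the grasp point and grip above 0.045 m and distance of blank from where it was at the start of the episode below 0.03 m), for 0.3 s.
At the end, for the whole second after the job is handed in: The plunger stands in the holding notch by itself (travel over 14 mm, handle tipped over 0.17 rad); the blank lies right way up and flat (within 0.1 rad) on the tray's floor (its underside less than 13 mm above the tray's), inside the walls, at rest; the finished blank still lies on the tray floor (value of joint plunger above 0.014 m and value of joint lean above 0.17 rad and x of blank in the frame of tray between -0.1 and 0.1 m and y of blank in the frame of tray between -0.065 and 0.065 m and z of each of blank, done_blank in the frame of tray below 0.013 m and angle between blank's own z axis and vertical below 0.1 rad and linear speed of blank below 0.02 m/s); the robot touches nothing.
It fails at once if the sanding block, tape roll, jar or screwdriver is pushed more than 40 mm, or the finished blank more than 50 mm (distance of any of sanding_block, tape_roll, screw_jar, screwdriver from where it was at the start of the episode above 0.04 m or distance of done_blank from where it was at the start of the episode above 0.05 m).
It also fails if it takes over 53 s, if anything falls off the work surface, if the arm or the gripper's body presses on something with over 40 N, if the wrist force passes 120 N, or if a joint passes its speed limit or range.

## Working session

There is one attempt and no reset: what is moved stays moved. The work goes in short steps, Python scripts to look and compute and a tool call to move; the robot and the scene stay as the last step left them, time stands still between calls to the robot, and variables do not carry over. Pictures are saved under pics/ and viewed, about 8 in all and at most 12, crops included, and the job is handed in when it is done.

Besides the shell and the picture viewer there is one more tool, called as a command line: name --argument value ..., lists and objects as JSON in quotes. apply_moves: Moves the arm, as the interface text tells. Its arguments: {"type":"object","properties":{"moves":{"type":"array"},"fingers":{"type":"number"},"squeeze":{"type":"number"}},"required":["moves"]}

```bash
mkdir -p pics; ls
python3 - <<'E'
from bench import telemetry, read_camera, camera_params, robot, finder
import cv2,numpy as np
s=telemetry.sense();print(s['time_s'],s['ee_pos'],s['ee_rot'],s['force'],robot.nose_length)
a=read_camera('scene');b=read_camera('side')
cv2.imwrite('pics/a.png',cv2.resize(a,(800,600),interpolation=cv2.INTER_CUBIC));cv2.imwrite('pics/b.png',cv2.resize(b,(800,600),interpolation=cv2.INTER_CUBIC))
for c in('scene','side'):
  p=camera_params(c);print(c,p)
  for l in ['blank','done_blank','tray','jig','grip']:
    print(l,[(round(d['score'],2),np.round(d['location']),int(d['pixels'].sum())) for d in finder.trace(l,c)][:4])
E
```

```text
pics
0.0 [6.24743241e-01 5.18470804e-05 2.22049658e-01] [-0.50025783  0.50032305 -0.49968248  0.4997363 ] [-0.87648743  0.82880983  0.38532223] 0.008
scene {'camera_matrix': array([[485.64847155,   0.        , 252.64954494],
       [  0.        , 485.64847155, 202.22926252],
       [  0.        ,   0.        ,   1.        ]]), 'rvec': array([ 1.81875663,  1.41765939, -0.71155216]), 'tvec': array([-0.13325855, -0.21635182,  2.03312415])}
blank [(0.56, array([286., 222.]), 618), (0.33, array([329., 213.]), 299), (0.28, array([205., 249.]), 2714)]
done_blank [(0.88, array([274., 196.]), 311), (0.79, array([136., 254.]), 524), (0.77, array([207., 227.]), 676), (0.56, array([212., 193.]), 592)]
tray [(0.81, array([204., 250.]), 2661), (0.34, array([323., 226.]), 3050)]
jig [(0.85, array([323., 225.]), 2967)]
grip []
side {'camera_matrix': array([[441.23588357,   0.        , 249.60656192],
       [  0.        , 441.23588357, 191.59147241],
       [  0.        ,   0.        ,   1.        ]]), 'rvec': array([ 2.2544568 , -0.80562756,  0.32027061]), 'tvec': array([-0.38917834,  0.33126389,  1.3345338 ])}
blank [(0.77, array([244., 185.]), 395)]
done_blank [(0.97, array([226., 259.]), 652), (0.78, array([342., 275.]), 782), (0.62, array([201., 214.]), 635), (0.55, array([279., 240.]), 562)]
tray [(0.6, array([304., 236.]), 3113)]
jig [(0.7, array([227., 179.]), 2232)]
grip []
```

View pics/a.png

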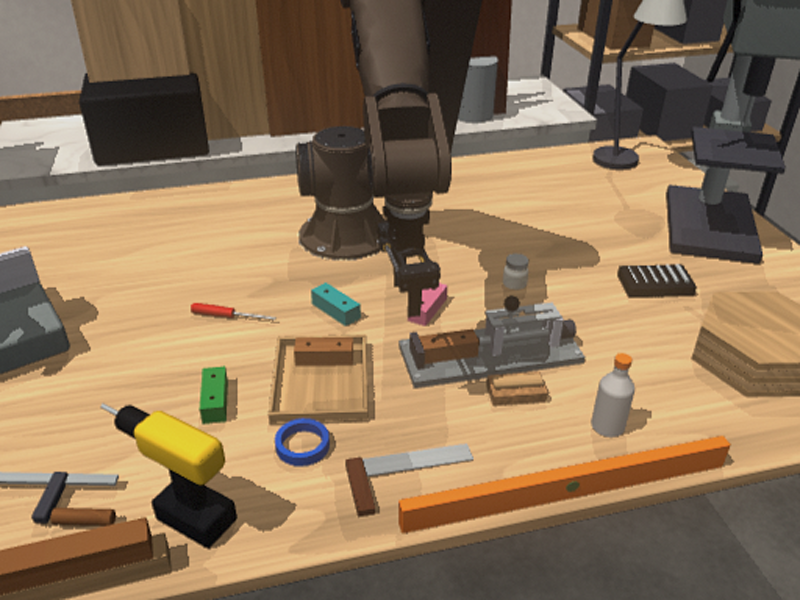

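View pics/b.png

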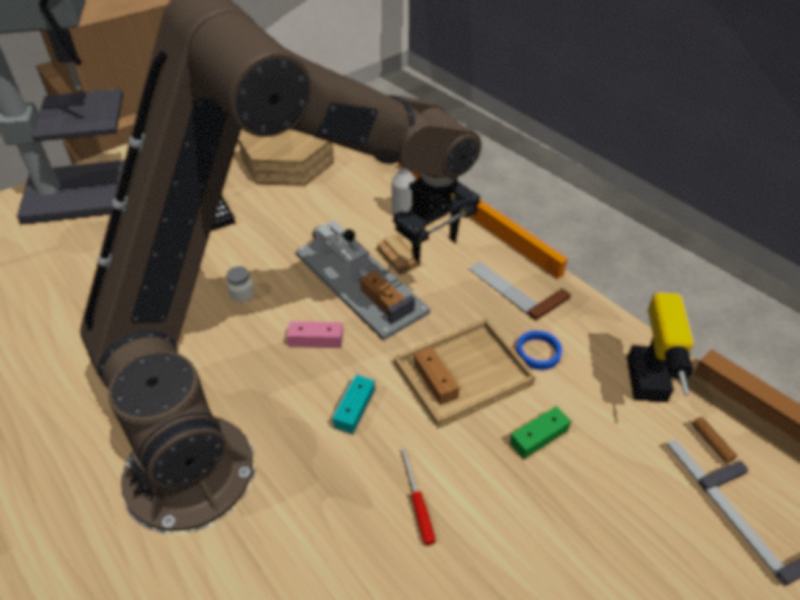

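The scene view shows the jig at about (490,345) with the brown blank at (448,347). The tray is at (320,378), with the brown finished blank at (323,350). Green (213,394), turquoise (336,303) and pink (428,303) are the look-alikes. I'll triangulate a coarse jig and tray pose from these pixels.

```bash
cat > h.py <<'E'
from bench import telemetry, read_camera, camera_params, robot, finder
import cv2,numpy as np
from scipy.optimize import least_squares
def P(c,X,p=None):
    p=p or camera_params(c)
    return cv2.projectPoints(np.atleast_2d(np.array(X,float)),p['rvec'],p['tvec'],p['camera_matrix'],None)[0][:,0]
def W(pose,L):  # pose x,y,yaw ; local pts
    x,y,t=pose;L=np.atleast_2d(np.array(L,float));c,s=np.cos(t),np.sin(t)
    return np.c_[x+c*L[:,0]-s*L[:,1],y+s*L[:,0]+c*L[:,1],L[:,2]]
def ray(p,uv,z):
    R=cv2.Rodrigues(p['rvec'])[0];o=-R.T@p['tvec'].ravel()
    d=R.T@np.linalg.inv(p['camera_matrix'])@np.array([*uv,1.]);return o+d*(z-o[2])/d[2]
def fit(obs,x0): # obs: (cam, params, local, uv)
    f=lambda q:np.concatenate([(P(c,W(q,l),p)[0]-uv) for c,p,l,uv in obs])
    r=least_squares(f,x0,loss='soft_l1');return r.x,np.round(f(r.x).reshape(-1,2),1)
E
cat > c.py <<'E'
from h import *
s=np.array(.64)
ps,pd=camera_params('scene'),camera_params('side')
J=[('scene',ps,[-.18,-.07,.018],(410,384)),('scene',ps,[.19,-.07,.018],(584,352)),('scene',ps,[-.18,.07,.018],(400,338)),('scene',ps,[.0412,0,.13],(511,303)),
('side',pd,[.0412,0,.13],(349,237)),('side',pd,[-.18,.07,.018],(384,330)),('side',pd,[-.18,-.07,.018],(429,303)),('side',pd,[.19,.07,.018],(297,250))]
J=[(a,b,c,np.array(d)*.64) for a,b,c,d in J]
q,r=fit(J,[.6,.2,1.5]);print('jig',q,r.tolist())
T=[('scene',ps,[x*.12,y*.095,.03],d) for x,y,d in[(-1,0,(323,338))][:0]]
for c,p,uvs in(('scene',ps,[(276,339),(367,336),(371,414),(270,417)]),('side',pd,[(487,324),(532,378),(439,418),(395,360)])):
  print(c,[np.round(ray(p,np.array(u)*.64,.03)[:2],3).tolist() for u in uvs])
  print('done top',np.round(ray(p,np.array({'scene':(323,344),'side':(433,367)}[c])*.64,.048),3))
print('jar',ray(ps,np.array((516,262))*.64,.07),ray(pd,np.array((238,274))*.64,.07))
p=camera_params('wrist');R=cv2.Rodrigues(p['rvec'])[0];print('wrist cam',-R.T@p['tvec'].ravel(),R.tolist(),p['camera_matrix'][0,0])
E
python3 c.py
```

```text
jig [0.57080305 0.19747582 1.55815254] [[2.9, -0.6], [0.3, 2.7], [-1.3, 2.0], [0.0, 0.3], [-0.4, -1.5], [-0.3, 3.5], [1.1, 2.7], [-2.1, -0.0]]
scene [[0.443, -0.237], [0.48, -0.046], [0.717, -0.091], [0.678, -0.277]]
done top [ 0.507 -0.145  0.048]
side [[0.694, -0.112], [0.659, -0.281], [0.44, -0.231], [0.467, -0.06]]
done top [ 0.507 -0.137  0.048]
jar [0.33759207 0.34804291 0.07      ] [0.32702214 0.34846728 0.07      ]
wrist cam [0.62579273 0.06819789 0.38583077] [[0.9999994134332769, 0.0010034158068318987, 0.0004077864879787074], [0.0008763747297183588, -0.9708307158559631, 0.23976436999256445], [0.0006364750068063886, -0.23976387198099058, -0.9708310257672284]] 268.8466831670967
```

apply_moves --moves '[[[-0.133, -0.033, -0.036, 0, 0, 0], [-0.133, -0.033, -0.036, 0, 0, 0], [-0.133, -0.033, -0.036, 0, 0, 0], [-0.133, -0.033, -0.036, 0, 0, 0], [-0.133, -0.033, -0.036, 0, 0, 0], [0, 0, 0, 0, 0, 0], [0, 0, 0, 0, 0, 0]]]'

```text
time_s: 1.3
ee_pos: [0.5708, 0.2001, 0.2723]
ee_rot: [-0.5, 0.499, -0.5, 0.501]
force: [-0.3, -0.9, -1.5]
gripper_width: 0.998
```

Run:
```python
from h import *
s=telemetry.sense();p=camera_params('wrist');w=read_camera('wrist')
print(s['time_s'],s['ee_pos'],s['force'])
import pickle;pickle.dump((p,w),open('w1.pkl','wb'))
cv2.imwrite('pics/c.png',cv2.resize(w,(800,600),interpolation=cv2.INTER_CUBIC))
```

```text
1.3 [0.57077831 0.20013454 0.27227448] [-0.29614207 -0.89521692 -1.51241247]
```

View pics/c.png

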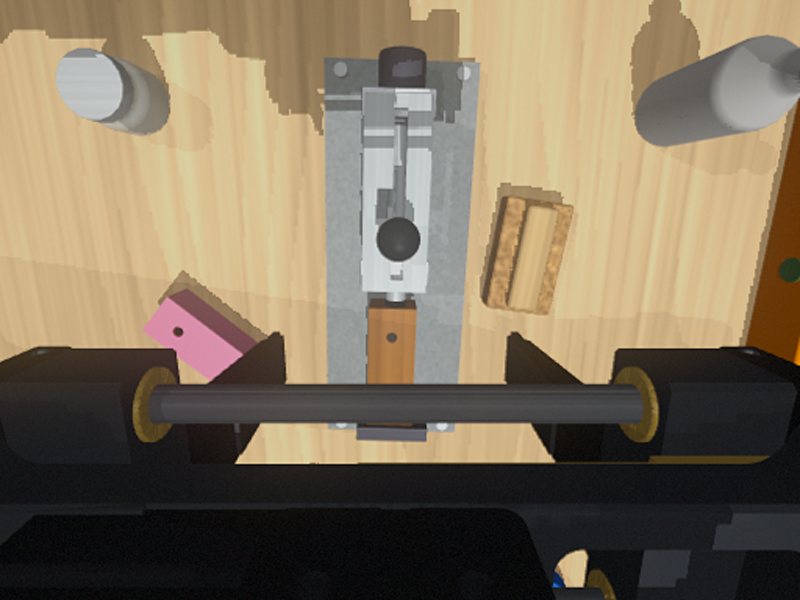

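The wrist view shows the plate at (362-434, 87-292), the knob at (398,240) and the blank at (392,340). The notch is dark, left of the slot near (384,205). I'll fit the jig pose and enlarge the plate.

Run:
```python
from h import *
import pickle
p,w=pickle.load(open('w1.pkl','rb'))
O=[([.19,.07,.018],(325,58)),([.19,-.07,.018],(480,63)),([.15,.026,.098],(363,87)),([.15,-.026,.098],(434,90)),([0,.026,.098],(362,290)),([0,-.026,.098],(429,292)),([.0412,0,.13],(398,240))]
q,r=fit([('wrist',p,l,np.array(u)*.64) for l,u in O],[.57,.197,1.558]);print(q,r.tolist())
np.save('q.npy',q)
im=cv2.resize(w[50:200,215:295],(640,1200),interpolation=cv2.INTER_CUBIC)
for m in(.032,.039,.046):
  for l in ([.035+m,0,.098],[.035+m,.0125,.098]):
    u=P('wrist',W(q,l),p)[0];u=(u-[215,50]+.5)*8-.5
    cv2.circle(im,tuple(int(v) for v in u),2,(0,0,255),-1)
cv2.imwrite('pics/d.png',im[100:700,:])
```

```text
[0.57238163 0.19579917 1.54696518] [[-1.3, 1.0], [-0.8, 0.8], [1.7, 0.1], [1.5, -0.5], [1.1, -2.0], [-1.2, -2.3], [-0.6, 0.8]]
```

View pics/d.png

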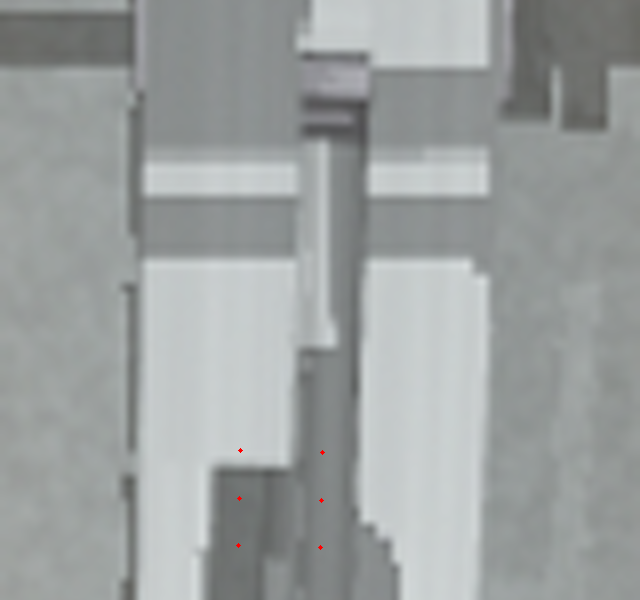

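Mouth edges are at rows 467 and about 556, which puts the mouth middle at travel ≈ 37 mm. I'll go down on the knob.

apply_moves --moves '[[[-0.123, 0, 0.009, 0, 0, 0], [0, 0.103, 0, 0, 0, 0], [0, 0.103, 0, 0, 0, 0], [0, 0.103, 0, 0, 0, 0], [0, 0.103, 0, 0, 0, 0], [0, 0.102, 0, 0, 0, 0], [0, 0, 0, 0, 0, 0], [0, 0, 0, 0, 0, 0]]]'

```text
time_s: 2.15
ee_pos: [0.5743, 0.2354, 0.1182]
ee_rot: [-0.5, 0.5, -0.5, 0.499]
force: [-0.1, -0.9, 0.6]
gripper_width: 1.0
```

apply_moves --moves '[[[0, 0, 0, 0, 0, 0], [0, 0, 0, 0, 0, 0], [0, 0, 0, 0, 0, 0], [0, 0, 0, 0, 0, 0], [0, 0, 0, 0, 0, 0], [0, 0, 0, 0, 0, 0], [0, 0, 0, 0, 0, 0], [0, 0, 0, 0, 0, 0]]]' --fingers 0 --squeeze 30

```text
time_s: 2.95
ee_pos: [0.5737, 0.2364, 0.1179]
ee_rot: [0.5, -0.5, 0.5, -0.5]
force: [0.0, 1.3, -0.4]
gripper_width: 0.385
```

apply_moves --moves '[[[0, 0, 0, 0, 0, 0], [0, 0, 0, 0, 0, 0], [0, 0, 0, 0, 0, 0], [0, 0, 0, 0, 0, 0]]]'

```text
time_s: 3.35
ee_pos: [0.5733, 0.2364, 0.1179]
ee_rot: [0.5, -0.5, 0.5, -0.5]
force: [-5.0, 1.2, 2.4]
gripper_width: 0.321
```

apply_moves --moves '[[[-0.017, 0, 0, 0, 0, 0], [-0.017, 0, 0, 0, 0, 0], [-0.017, 0, 0, 0, 0, 0], [-0.017, 0, 0, 0, 0, 0], [-0.017, 0, 0, 0, 0, 0], [-0.017, 0, 0.001, 0, 0, 0], [0, 0, 0, 0, 0, 0], [0, 0, 0, 0, 0, 0]]]'

```text
time_s: 4.15
ee_pos: [0.574, 0.2658, 0.1179]
ee_rot: [0.501, -0.5, 0.5, -0.499]
force: [-2.5, -10.0, 4.1]
gripper_width: 0.32
```

Run:
```python
from h import *
import pickle
s=telemetry.sense();p=camera_params('wrist');w=read_camera('wrist');a=read_camera('scene')
print(s['time_s'],s['ee_pos'],s['force'])
pickle.dump((p,w),open('w2.pkl','wb'))
x=cv2.resize(w[100:330,130:386],(660,600),interpolation=cv2.INTER_CUBIC)
cv2.imwrite('pics/e.png',x)
```

```text
4.15 [0.5739611  0.26577121 0.11786639] [-2.47062258 -9.96877631  4.13400529]
```

View pics/e.png

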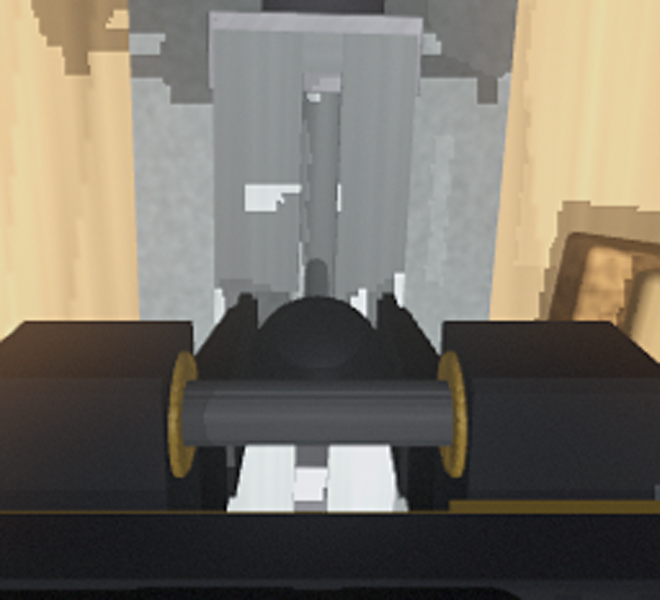

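The knob is held and the plunger drawn back to roughly 36 mm, with a spring force of about 10 N. Now I'll feel sideways towards jig +y, which is tool -z.

apply_moves --moves '[[[0, 0, -0.01, 0, 0, 0], [0, 0, -0.01, 0, 0, 0], [0, 0, -0.007, 0, 0, 0], [0, 0, 0, 0, 0, 0]]]'

```text
time_s: 4.65
ee_pos: [0.5681, 0.2658, 0.1185]
ee_rot: [0.499, -0.499, 0.502, -0.501]
force: [5.3, -10.2, 1.3]
gripper_width: 0.322
```

apply_moves --moves '[[[0, 0, -0.01, 0, 0, 0], [0, 0, -0.007, 0, 0, 0], [0, 0, 0, 0, 0, 0], [0, 0, 0, 0, 0, 0]]]'

```text
time_s: 5.05
ee_pos: [0.5634, 0.2659, 0.1189]
ee_rot: [0.499, -0.498, 0.502, -0.501]
force: [6.1, -10.6, 4.0]
gripper_width: 0.324
```

It's moving freely, so the stem is in the mouth. Continuing to about 20 mm.

apply_moves --moves '[[[0, 0.002, -0.01, 0, 0, 0], [0, 0.003, -0.01, 0, 0, 0], [0, 0.003, -0.01, 0, 0, 0], [0, 0, 0, 0, 0, 0], [0, 0, 0, 0, 0, 0]]]'

```text
time_s: 5.55
ee_pos: [0.5535, 0.2661, 0.1165]
ee_rot: [0.499, -0.499, 0.501, -0.501]
force: [3.2, -8.4, 6.7]
gripper_width: 0.322
```

apply_moves --moves '[[[0.01, 0, 0, 0, 0, 0], [0.01, 0, 0, 0, 0, 0], [0.01, 0, 0, 0, 0, 0], [0, 0, 0, 0, 0, 0], [0, 0, 0, 0, 0, 0]]]'

```text
time_s: 6.05
ee_pos: [0.5534, 0.2585, 0.1166]
ee_rot: [-0.498, 0.499, -0.501, 0.501]
force: [-0.1, 1.8, 6.1]
gripper_width: 0.321
```

apply_moves --moves '[[[0.01, 0, 0, 0, 0, 0], [0, 0, 0, 0, 0, 0], [0, 0, 0, 0, 0, 0]]]'

```text
time_s: 6.35
ee_pos: [0.5534, 0.2579, 0.1166]
ee_rot: [-0.497, 0.5, -0.5, 0.502]
force: [0.3, 17.4, 3.9]
gripper_width: 0.321
```

apply_moves --moves '[[[-0.013, 0, 0.007, 0, 0, 0], [0, 0, 0.01, 0, 0, 0], [0, 0, 0, 0, 0, 0], [0, 0, 0, 0, 0, 0]]]'

```text
time_s: 6.75
ee_pos: [0.5549, 0.2593, 0.1167]
ee_rot: [-0.501, 0.501, -0.499, 0.499]
force: [-18.2, 1.3, 18.9]
gripper_width: 0.323
```

The lip resists, so the stem is in the pocket. I'll relax and release.

apply_moves --moves '[[[0.003, 0, -0.013, 0, 0, 0], [0, 0, 0, 0, 0, 0]]]'

```text
time_s: 6.95
ee_pos: [0.5537, 0.2585, 0.1166]
ee_rot: [-0.499, 0.5, -0.5, 0.501]
force: [-3.5, 1.1, 9.2]
gripper_width: 0.324
```

apply_moves --moves '[[[0, 0, 0, 0, 0, 0], [0, 0, 0, 0, 0, 0], [0, 0, 0, 0, 0, 0], [0, 0, 0, 0, 0, 0], [0, 0, 0, 0, 0, 0], [0, 0, 0, 0, 0, 0]]]' --fingers 1

```text
time_s: 7.55
ee_pos: [0.5531, 0.258, 0.1155]
ee_rot: [0.5, -0.5, 0.5, -0.5]
force: [0.5, 0.2, -0.3]
gripper_width: 0.771
```

apply_moves --moves '[[[0, -0.1, 0, 0, 0, 0], [0, -0.1, 0, 0, 0, 0], [0, -0.1, 0, 0, 0, 0], [0, -0.1, 0, 0, 0, 0], [0.1, -0.05, 0.033, 0, 0, 0], [0.1, 0, 0.033, 0, 0, 0], [0, 0, 0, 0, 0, 0], [0, 0, 0, 0, 0, 0]]]'

```text
time_s: 8.35
ee_pos: [0.5728, 0.1977, 0.2504]
ee_rot: [-0.5, 0.5, -0.5, 0.5]
force: [-0.5, 0.2, -0.6]
gripper_width: 1.002
```

Run:
```python
from h import *
import pickle
s=telemetry.sense();p=camera_params('wrist');w=read_camera('wrist')
print(s['time_s'],s['ee_pos'],s['force'])
pickle.dump((p,w),open('w3.pkl','wb'))
cv2.imwrite('pics/f.png',cv2.resize(w[:300,130:400],(540,600),interpolation=cv2.INTER_CUBIC))
q=np.load('q.npy');print(((P('wrist',W(q,[[-.03,0,.058],[-.15,0,.058],[-.03,.0225,.058],[-.03,-.0225,.058],[.06,.0196,.127]]),p)-[130,0])*2).tolist())
```

```text
8.35 [0.57281178 0.1977029  0.25040438] [-0.45236094  0.16315377 -0.5977452 ]
[[242.33802265833492, 401.94844142834944], [238.75344204473163, 558.0607050574807], [209.5672562054158, 401.2091937999743], [275.08597113185897, 402.68717432548755], [207.89334185217905, 270.85319075490025]]
```

View pics/f.png

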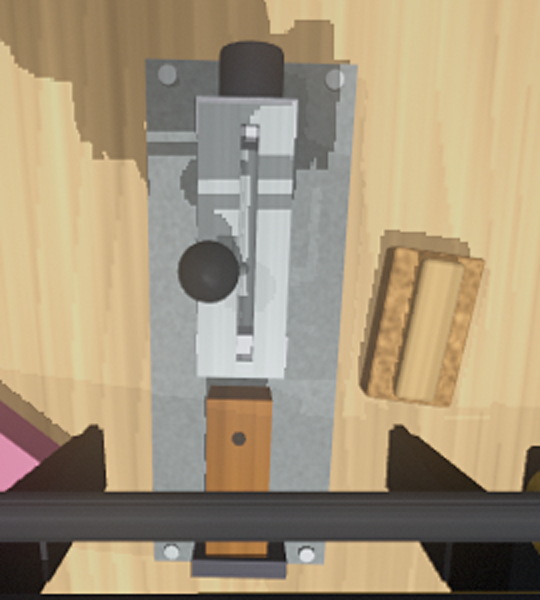

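The plunger is parked: the knob stands tipped at (208,270), exactly where predicted. The blank is still in place between (207-271, 400) and the stop. The brown block in the jig is the one to take. The only similar brown one is in the tray, and the pink, green and turquoise ones are look-alikes outside the jig.

apply_moves --moves '[[[0.153, 0, -0.006, 0, 0.0076, 0], [0.153, 0, -0.007, 0, 0, 0], [0, 0.15, 0, 0, 0, 0], [0, 0.15, 0, 0, 0, 0], [0, 0.15, 0, 0, 0, 0], [0, 0.13, 0, 0, 0, 0], [0, 0.09, 0, 0, 0, 0], [0, 0.05, 0, 0, 0, 0], [0, 0, 0, 0, 0, 0], [0, 0, 0, 0, 0, 0]]]'

```text
time_s: 9.4
ee_pos: [0.5678, 0.107, 0.0347]
ee_rot: [-0.494, 0.506, -0.506, 0.494]
force: [0.8, -0.8, 0.4]
gripper_width: 0.998
```

apply_moves --moves '[[[0, 0, 0, 0, 0, 0], [0, 0, 0, 0, 0, 0], [0, 0, 0, 0, 0, 0], [0, 0, 0, 0, 0, 0], [0, 0, 0, 0, 0, 0], [0, 0, 0, 0, 0, 0], [0, 0, 0, 0, 0, 0], [0, 0, 0, 0, 0, 0], [0, 0, 0, 0, 0, 0]]]' --fingers 0 --squeeze 30

```text
time_s: 10.3
ee_pos: [0.5678, 0.1062, 0.0346]
ee_rot: [-0.494, 0.506, -0.506, 0.494]
force: [-0.8, 0.7, 1.9]
gripper_width: 0.473
```

apply_moves --moves '[[[0, -0.05, 0, 0, 0, 0], [0, -0.15, 0, 0, 0, 0], [0, -0.15, 0, 0, 0, 0], [0, -0.15, 0, 0, 0, 0], [0, -0.15, 0, 0, 0, 0], [0, -0.1, 0, 0, 0, 0], [0, 0, 0, 0, 0, 0]]]'

```text
time_s: 11.0
ee_pos: [0.569, 0.1064, 0.2637]
ee_rot: [0.492, -0.504, 0.508, -0.496]
force: [0.0, -0.4, -2.1]
gripper_width: 0.472
```

Run:
```python
from h import *
s=telemetry.sense();a=read_camera('scene');b=read_camera('side');print(s['time_s'],s['ee_pos'],s['force'],s['gripper_width'])
x=cv2.resize(a[190:290,150:390],(720,300),interpolation=cv2.INTER_CUBIC)
y=cv2.resize(b[190:290,180:420],(720,300),interpolation=cv2.INTER_CUBIC)
cv2.imwrite('pics/g.png',np.vstack([x,y]))
```

```text
11.0 [0.56898116 0.10644375 0.26370647] [ 0.01214054 -0.39665473 -2.05453727] 0.47220305905116255
```

View pics/g.png

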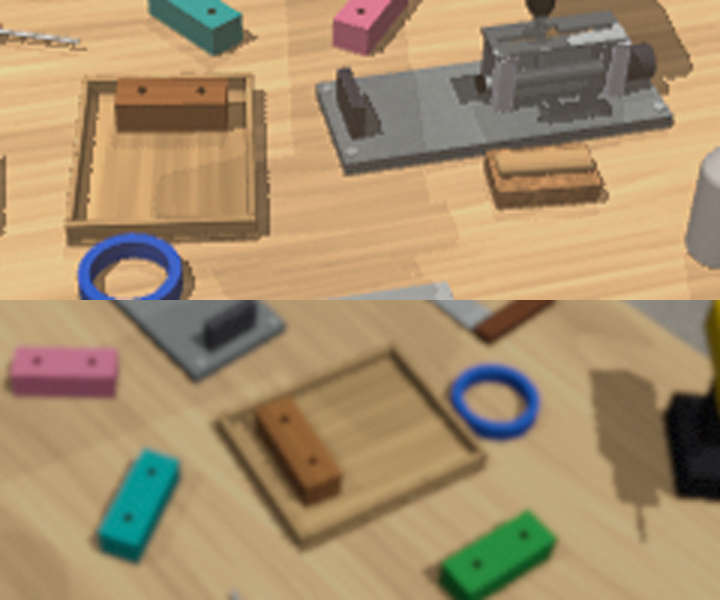

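Run:
```python
from h import *
ps,pd=camera_params('scene'),camera_params('side')
sc=lambda u:np.array(u)/3+[150,190]; sd=lambda u:np.array(u)/3+[180,190]
T=[[-.12,-.095,.03],[-.12,.095,.03],[.12,.095,.03],[.12,-.095,.03]]
o=[('scene',ps,l,sc(u)) for l,u in zip(T,[(85,76),(254,74),(262,224),(68,226)])]
o+=[('side',pd,l,sd(u)) for l,u in zip(T,[(303,235),(216,123),(393,47),(485,157)])]
q,r=fit(o,[.572,-.166,-.1]);print('tray',q,r.tolist())
for f in('scene','side'): print(f,fit([x for x in o if x[0]==f],q)[0])
D=[[-.06,-.0225,.048],[-.06,.0225,.048],[.06,.0225,.048],[.06,-.0225,.048]]
o=[('scene',ps,l,sc(u)) for l,u in zip(D,[(116,107),(117,79),(229,79),(226,108)])]
o+=[('side',pd,l,sd(u)) for l,u in zip(D,[(340,182),(302,192),(255,106),(290,98)])]
d,r=fit(o,[.507,-.14,1.5]);print('done',d,r.tolist())
c,s=np.cos(q[2]),np.sin(q[2]);e=d[:2]-q[:2];print('done in tray',c*e[0]+s*e[1],-s*e[0]+c*e[1])
print('goal',W(q,[.042,0,.008]))
```

```text
tray [ 0.57277668 -0.16231455 -0.19667794] [[-0.5, 0.2], [-0.2, -0.8], [-1.1, -1.3], [-0.7, 0.2], [-0.8, -0.0], [-0.5, -4.1], [-0.1, -3.3], [1.2, -2.8]]
scene [ 0.57518648 -0.16072796 -0.19794423]
side [ 0.5646291  -0.17204469 -0.18813607]
done [ 0.50766669 -0.14509439  1.29784765] [[-1.1, -1.3], [0.3, -0.6], [-0.6, 0.0], [-0.6, -1.0], [0.1, -3.0], [0.2, -1.7], [-0.1, 0.3], [0.3, -1.2]]
done in tray -0.06721978320997127 0.004164868647888146
goal [[ 0.61396697 -0.17052187  0.008     ]]
```

apply_moves --moves '[[[0.131, 0, 0.0252, 0, 0, 0], [0.131, 0, 0.0252, 0, 0, 0], [0.131, 0, 0.0252, 0, 0, 0], [0.131, 0, 0.0252, 0, 0, 0], [0.131, 0, 0.0252, 0, 0, 0], [0.131, 0, 0.0252, 0, 0, 0], [0.131, 0, 0.0252, 0, 0, 0], [0, 0.1, 0, 0, 0.0275, 0], [0, 0.1, 0, 0, 0.0275, 0], [0, 0, 0, 0, 0, 0]]]'

```text
time_s: 12.1
ee_pos: [0.6118, -0.1696, 0.1937]
ee_rot: [-0.45, 0.55, -0.544, 0.446]
force: [0.5, -0.3, -1.9]
gripper_width: 0.471
```

apply_moves --moves '[[[0, 0.1, 0, 0, 0, 0], [0, 0.1, 0, 0, 0, 0], [0, 0, 0, 0, 0, 0], [0, 0, 0, 0, 0, 0]]]'

```text
time_s: 12.5
ee_pos: [0.6144, -0.1699, 0.1402]
ee_rot: [-0.449, 0.546, -0.546, 0.449]
force: [-0.1, -0.0, -0.9]
gripper_width: 0.473
```

Run:
```python
from h import *
from scipy.spatial.transform import Rotation as Ro
s=telemetry.sense();w=read_camera('wrist');print(s['time_s'],s['ee_pos'],s['force'],s['gripper_width']);print(Ro.from_quat(s['ee_rot']).as_matrix().round(3))
a=read_camera('scene');b=read_camera('side')
x=cv2.resize(a[180:290,150:270],(400,366),interpolation=cv2.INTER_CUBIC)
y=cv2.resize(b[190:300,240:360],(400,366),interpolation=cv2.INTER_CUBIC)
cv2.imwrite('pics/h.png',np.hstack([x,y]))
```

```text
12.5 [ 0.6144436  -0.16987246  0.14021153] [-0.13144044 -0.02057961 -0.91694582] 0.4727696680184951
[[-0.194 -0.     0.981]
 [-0.981  0.    -0.194]
 [-0.    -1.    -0.   ]]
```

View pics/h.png

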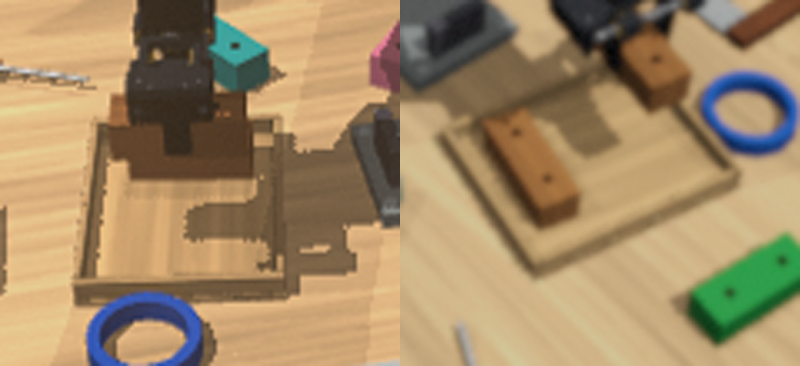

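The blank is held level above the tray, at (180,145) in the left crop, with the free half below it. The finished blank is clear on the robot side, so I'll lower.

apply_moves --moves '[[[0, 0.1, 0, 0, 0, 0], [0, 0.1, 0, 0, 0, 0], [0, 0.08, 0, 0, 0, 0], [0, 0.06, 0, 0, 0, 0], [0, 0.02, 0, 0, 0, 0], [0, 0.013, 0, 0, 0, 0], [0, 0.007, 0, 0, 0, 0], [0, 0, 0, 0, 0, 0], [0, 0, 0, 0, 0, 0]]]'

```text
time_s: 13.55
ee_pos: [0.6145, -0.1701, 0.0264]
ee_rot: [0.448, -0.546, 0.547, -0.449]
force: [-0.4, -1.0, -1.6]
gripper_width: 0.475
```

apply_moves --moves '[[[0, 0.004, 0, 0, 0, 0], [0, 0.003, 0, 0, 0, 0], [0, 0, 0, 0, 0, 0], [0, 0, 0, 0, 0, 0]]]'

```text
time_s: 13.95
ee_pos: [0.6144, -0.1701, 0.0246]
ee_rot: [0.448, -0.546, 0.547, -0.449]
force: [-2.4, 1.3, 7.5]
gripper_width: 0.473
```

Contact at the expected height, 0.0246 m. I'll release with a partial opening, then retreat.

apply_moves --moves '[[[0, 0, 0, 0, 0, 0], [0, 0, 0, 0, 0, 0], [0, 0, 0, 0, 0, 0], [0, 0, 0, 0, 0, 0]]]' --fingers 0.7

```text
time_s: 14.35
ee_pos: [0.6142, -0.17, 0.0234]
ee_rot: [0.448, -0.547, 0.547, -0.449]
force: [-0.6, -0.9, 0.3]
gripper_width: 0.691
```

apply_moves --moves '[[[0, -0.04, 0, 0, 0, 0], [0, -0.1, 0, 0, 0, 0], [0, -0.15, 0, 0, 0, 0], [0, -0.15, 0, 0, 0, 0], [0, -0.15, 0, 0, 0, 0], [-0.15, 0, 0, 0, 0, 0], [-0.15, 0, 0, 0, 0, 0], [0, 0, 0, 0, 0, 0], [0, 0, 0, 0, 0, 0]]]'

```text
time_s: 15.25
ee_pos: [0.6318, -0.0809, 0.2013]
ee_rot: [0.449, -0.546, 0.546, -0.449]
force: [-0.4, -0.5, -1.1]
gripper_width: 0.699
```

Run:
```python
from h import *
s=telemetry.sense();print(s['time_s'],s['ee_pos'],s['force'],s['gripper_width'])
a=read_camera('scene');b=read_camera('side')
x=cv2.resize(a[170:290,150:390],(720,360),interpolation=cv2.INTER_CUBIC)
y=cv2.resize(b[140:290,180:420],(384,240),interpolation=cv2.INTER_CUBIC)
cv2.imwrite('pics/i.png',np.vstack([x,np.pad(y,((0,0),(0,336),(0,0)))]))
```

```text
15.25 [ 0.6317858  -0.08089863  0.20126372] [-0.37579334 -0.54801434 -1.14406198] 0.6992716941724667
```

View pics/i.png

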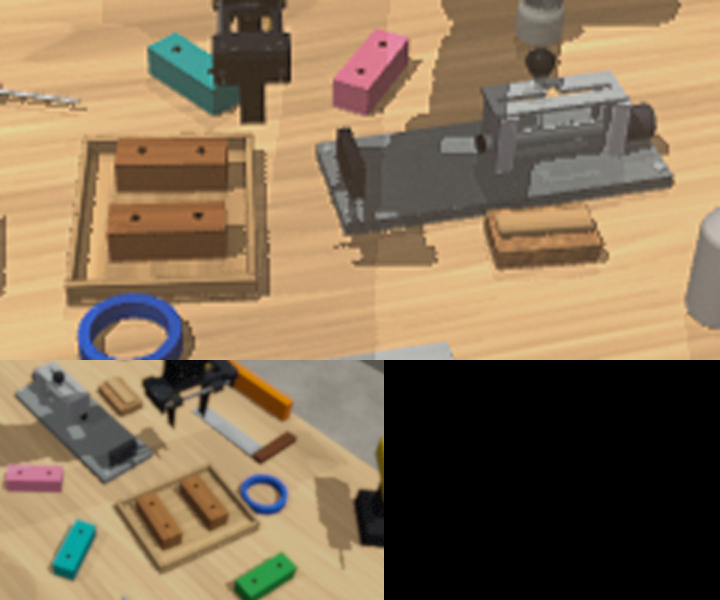

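Both blanks lie flat in the tray, at (172,160) and (168,228). The knob at (540,62) is still tipped back and the bystanders are unmoved. Handing in.

```bash
python3 -c "
from bench import robot
print(robot.sign_off())"
```

```text
the job is handed in; nothing more can be done
None
```

The job is done and handed in at about 15 s on the robot's clock, well inside the 53 s limit. The hand-in reports no verdict.

- **Plunger:** I drew it back by the knob, felt the notch mouth at roughly 36–37 mm of travel, and tipped the handle in. I let it settle against the pocket's end. The lip resisted with about 18 N when I tested it sideways before letting go. The plunger stayed parked on its own, and in the last picture the knob is still tipped back.
- **Blank:** I gripped it across its width (44.9 mm measured, 45 mm given) and lowered it into the free half of the tray. It touched down at the expected height. In the last pictures it lies flat and right way up beside the finished blank.
- **Other things:** The finished blank, sanding block, tape roll and jar look unmoved in the last pictures, and so does the visible part of the screwdriver. The last picture shows the gripper clear of everything, about 0.2 m up.
- **Disagreements:** The scene and side cameras differed by about 15 mm on the tray's position. I used the joint fit, and both views show the blank well inside the walls. The knob grip measured 30.5 mm against the given 32 mm, and it held throughout.

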